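# Lock the service cover of the test console

## Robot

A 6-joint arm with a two-finger parallel gripper is mounted at the origin on a cart in front of the work surface, level with it; the furniture and walls round the work are solid. World frame = base frame: x ahead of the robot, y to its left, z up, the work surface at z = 0. Lengths are in m, angles in rad, forces in N, time in s.
With the tool pointing down it reaches from about 0.3 to 0.775 m from the base axis. Payload 14.6 kg.
Tool frame: the origin (TCP) lies at the very end of the fingers, on their centre line; the grasp point (between the pads) lies 19 mm behind it; z points along the fingers, y is the line along which they close (so a half turn about z gives the same grasp; the last joint's range is limited). The gripper opens to 94 mm and grips with 3 to 60 N. Pads are 16 mm wide; open, the fingers measure 119 mm over their backs; the gripper's body (75 mm by 177 mm) begins 78 mm behind the grasp point.
Start: joints at [1.269, 0.3, 1.521, -0, 1.321, -0.067], TCP at [0.128, 0.535, 0.205] pointing down, gripper open.
Joint ranges: [-3.03, 3.03], [-0.79, 2.21], [0.23, 2.52], [-1.04, 4.18], [0, 3.07], [-2.55, 2.55]. Speed limits (rad/s): [2.22, 2.22, 2.57, 3.14, 3.14, 3.14].

## Interface

Orientations are given as [roll, pitch, yaw] about the fixed x, y, z axes, in that order (R = Rz(yaw) Ry(pitch) Rx(roll)).
In Python, from station import ctrl gives the robot as it stands.
- The arm moves only by the shell command python3 -m pendant 'ROWS' [OPENING] [FORCE]. ROWS is JSON, a list of rows, each a list of 2 entries, a list of its own where there are three numbers: the shift along the world's x, y, z in cm, then the turn about the world's z in rad. A call has 1 to 20 rows; each row shifts and turns the commanded pose from where the row before left it; what a row does not reach is not made up. A row lasts 1/12 s, in which the tool goes at most 41.7 mm and 7.16 degrees, less where a joint would pass 70% of its speed; a pose out of reach is approached as far as the arm can. A call is refused whole if a number of a shift passes 4.17 or a number of a turn 0.125, either way. A call with a gripper value outside its range is refused whole. OPENING is the opening, from 0 (shut) to 1 (fully open), set as the call begins (- or left out, the last holds). The fingers move at their own pace and stop on an object; FORCE is the grip in N (left out, the last holds). Time passes only in rows, so rows that do not move let the fingers close. It gives the time, the measured TCP pose, the force, the opening and the grip force at its end, in the units of the state.
- ctrl.get_obs(): the state, without advancing time (a new reading comes with each control period).
- ctrl.camera(name): name is "scene" or "top"; returns a dict with "color" (420x560x3 uint8, red, green, blue), "intrinsics" (3x3 intrinsics, pixels), "k1" (the pictures are not rectified: a ray, as slopes to the right and down, at radius r is drawn at 1 + k1 r^2 times it, then the intrinsics apply), "camera_from_world" (4x4, takes a point from world to camera coordinates). Camera axes: x right, y down, z forward; pixel columns grow to the right and rows downward; lengths in m; the calibration is good to about 2 mm. A picture is of the moment at which its call begins. There is no depth.
- ctrl.hand_in(): hands the job in; it is judged then, once.
The state is a dict: "time_s": time; "qpos": joint angles; "joint_vel": joint speeds; "tau": joint torques, N m; "ee_pos": TCP position; "eef_rot": TCP orientation; "force": force on the tool from outside, world axes, zero at the start; "moment": the same for the moment, N m; "grip_width": finger opening in m; "grip_force": force on a finger pad.
Only numpy, scipy, OpenCV 4.12 (cv2) and the standard library are available. Lean on these libraries where they do the work, as an engineer would, in place of code of your own. Each camera call takes 0.05 s, during which the arm holds its last target. There are 200 camera calls.

## Task

The service cover on the sloping face of the test console has been shut but not locked; its panel key stands loosely in the lock, not engaged. Take the key by its handle, press it lightly and turn it to and fro until it drops into the driver hidden in the lock, and push it fully home, without forcing it; then turn it clockwise as far as it goes, so that the steel tongue swings over the cover. Work the lock only with the key, and let go, leaving the key fully home in the lock, the cover shut and the things around undisturbed.

Things in the scene. Friction and masses are not known exactly. Their poses are not given: they have to be found in the camera images.
- console: test console, fixed: grey desk case between black cheeks, 216 mm deep (x), 190 wide (y), 45 mm high in front, 143 behind. Origin on the table under the middle of its face. The plane face rises away from the robot at 30 degrees to the table; service cover at its left, lock at its right; a switch, a lamp and two terminals, up to 17 mm high, are 95 mm up the slope from the lock.
- lock_mouth (a point): middle of the mouth of the lock's collar, a steel tube 30 mm outside, 20.4 inside, standing 54 mm out of the face. Axes: z is the lock axis, out of the face (30 degrees from vertical, leaning to the robot's side), x up the slope, y left along the face. 'Clockwise' below is as seen looking at the face from in front.
- driver_end (a point): end face of the hidden driver at rest, on the lock axis 30 mm below the mouth (a fixed point: it does not show the driver's angle; axes as lock_mouth). It has a cross slot 8.5 mm wide, alike every 90 degrees. An unengaged key pushes the driver in by up to 5 mm on a spring (1.5 N at first, 4 N at the bottom, then rigid). Pressed harder than that, it may be dragged round with the key.
- lock_foot (a point): where the lock axis meets the face (axes as lock_mouth). The slot's angle is unseen and differs each run: the key's start angle lies between two slot positions, one 22 to 68 degrees clockwise of it and the next, 90 degrees from that, 22 to 68 degrees anticlockwise. Within about 8 degrees of one the sprung driver snaps out over the bit and the pressing force drops; then push the key home.
- key_grip (a point): grip point of the loose panel key (110 g), in its flat black T handle: 70 mm long (its y), 13 thick (its x: grip it across this), 36 high, from 22 mm below this point to 14 above. z runs up the key. Start: about 50 mm above lock_mouth along the lock axis, leaning a few degrees, y within 5 degrees of the face's y. 45 mm: driver pushed in, not engaged. 38 mm: fully home.
- key_bit (a point): lower end of the key's cross bit (two crossing blades 17 x 5.5 mm, 12 mm long, along and square to the handle), 80 mm below key_grip; at the start it rests on driver_end. A round nose (9 mm across) goes 4 mm beyond; above the bit are the shank, 18 mm across, and from 20 to 32 mm below key_grip a boss 23 mm across. About 1 mm play in the collar. Axes as key_grip.
- tongue (a joint): lock tongue's angle, rad: 0 = open, pointing down the slope (start); grows clockwise; 1.31 = locked, at its stop, pointing left over the cover's edge; stays where left. The driver has lost motion: the engaged key first turns it freely (0.05 N m) by up to 50 degrees clockwise, plus about 10 degrees of play each way, then it takes the tongue along (0.17 N m in all).
- tongue_tip (a point): near the end of the steel tongue, 60 mm from the lock axis, 9.5 mm off the face; the tongue is 18 mm wide, 5 to 10 mm above the face. Key engaged anticlockwise of its start: with the tongue at its stop the key ends 55 to 70 degrees clockwise of its start. Engaged clockwise of its start: 90 degrees further; the seated key may be let go and regripped on the way.
- cover (a joint): opening angle of the service cover (aluminium plate 124 x 84 x 4 mm lying on the face, hinged along its left edge), rad: 0 = shut, as at the start; its own weight keeps it shut.
- panel_key: the panel key as a whole (see key_grip), 98 mm long; origin at the lower end of its nose, 84 mm below key_grip; axes as key_grip.
- driver_teal: bystander: screwdriver with a teal handle, 181 mm long; origin at its underside
- multimeter: bystander: hand multimeter, 135 x 70 x 44 mm; origin at its underside
- screw_tin: bystander: open round tin of screws, 70 mm across, 27 mm high; origin at its underside
- board_1: bystander: amber circuit board with parts on it, 34 x 75 x 16 mm; origin at its underside
- solder_reel: bystander: reel standing on its flange, 54 mm across, 47 mm high; origin at its underside
- flux_bottle: bystander: small white dropper bottle with a red cap, 32 mm across, 81 mm high; origin at its underside
- tweezers: bystander: steel tweezers, 122 mm long; origin at its underside
There are look-alikes about, which are no part of the job. There is more than one size of the panel_key; the job needs the larger.

How it is judged:
By the outcome, as a careful person would: the job done as asked, in the order asked, and still so for the second after the job is handed in, with the robot touching nothing.
It also fails if it takes over 48 s, if anything falls off the work surface, if the arm or the gripper's body presses on something with over 40 N, if the wrist force passes 120 N, or if a joint passes its speed limit or range.

## Working session

There is one attempt and no reset: what is moved stays moved. The work goes in short steps, Python scripts to look and compute and a shell command to move; the robot and the scene stay as the last step left them, time stands still between calls to the robot, and variables do not carry over. Pictures are saved under pics/ and viewed, at most 10 in all, crops included, and the job is handed in when it is done.

```bash
ls; mkdir -p pics
python3 - <<'E'
from station import ctrl
import cv2
for n in("scene","top"):
    c=ctrl.camera(n); cv2.imwrite(f"pics/{n}0.png",c["color"][...,::-1])
    print(n,c["intrinsics"],c["k1"],c["camera_from_world"])
o=ctrl.get_obs();print(o)
E
```

```text
pics
scene [[519.20535315   0.         272.98002681]
 [  0.         519.20535315 209.64207121]
 [  0.           0.           1.        ]] -0.11689191151249496 [[ 0.61116499 -0.79134211  0.01596916 -0.3172349 ]
 [-0.48261194 -0.38856779 -0.78492088  0.35711218]
 [ 0.62734605  0.47200926 -0.61939018  1.03866237]
 [ 0.          0.          0.          1.        ]]
top [[459.22891218   0.         274.85731021]
 [  0.         459.22891218 207.29210144]
 [  0.           0.           1.        ]] 0.008076209156295273 [[-2.27728511e-02 -9.99740156e-01  1.00918166e-03  1.06136285e-02]
 [-9.94647074e-01  2.25550458e-02 -1.00838822e-01  5.51856905e-01]
 [ 1.00789857e-01 -3.30016707e-03 -9.94902263e-01  1.27304188e+00]
 [ 0.00000000e+00  0.00000000e+00  0.00000000e+00  1.00000000e+00]]
{'time_s': 0.1, 'qpos': array([ 1.26943669e+00,  3.00363203e-01,  1.52152586e+00, -5.79361419e-05,
        1.32073386e+00, -6.66286581e-02]), 'joint_vel': array([ 0.00062147, -0.00050083, -0.00218237,  0.00141124,  0.00039466,
       -0.00118065]), 'tau': array([ 1.70675761e-03, -5.32648838e+01, -3.53282690e+01,  7.09504914e-02,
        2.34832690e-02, -7.85351858e-05]), 'ee_pos': array([0.12787886, 0.53467174, 0.20496888]), 'eef_rot': array([-3.14056093e+00, -1.26001569e-05,  2.90687603e+00]), 'force': array([-0.69364028,  0.01784299, -0.19701669]), 'moment': array([-0.00954067,  0.02738079, -0.01053619]), 'grip_force': 0.0, 'grip_width': 0.0938290446108987}
```

View pics/scene0.png

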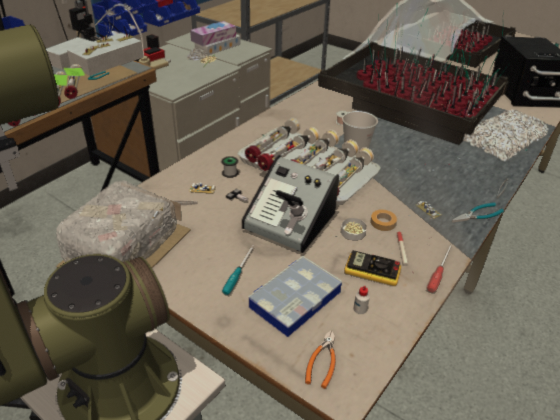

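View pics/top0.png

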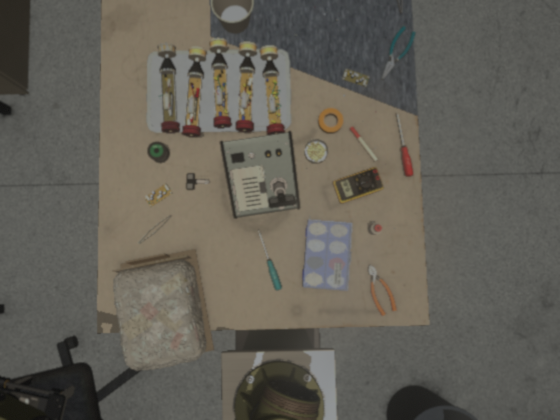

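The table has two T keys: a small one lying at top (197,182), and one standing in the lock at top (280,187). The one in the lock should be the larger one the job needs. I'll confirm with a crop.

Run:
```python
import cv2,numpy as np
t=cv2.imread("pics/top0.png");s=cv2.imread("pics/scene0.png")
a=cv2.resize(t[120:230,180:310],None,fx=3.05,fy=5*0.61*1.0,interpolation=cv2.INTER_CUBIC)
b=cv2.resize(s[150:260,225:355],None,fx=3.05,fy=3.05,interpolation=cv2.INTER_CUBIC)
cv2.imwrite("pics/crop.png",np.hstack([a,b]));print(a.shape)
```

```text
(336, 396, 3)
```

View pics/crop.png

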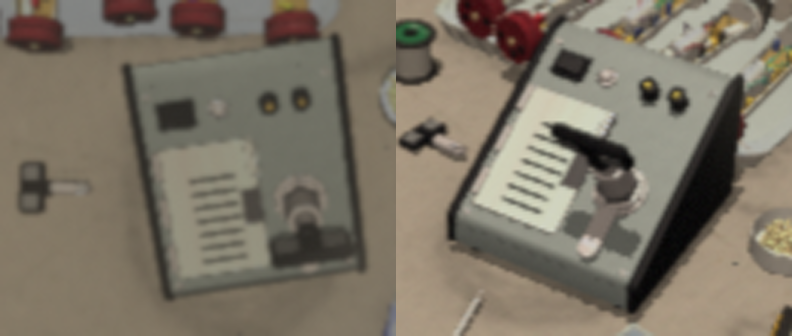

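The left crop shows the small key lying loose on the table, at crop (50,187). The big key stands in the lock with its handle centre at crop (312,247), which is full-image (282,201). In the scene view the handle runs from about (277,193) to (302,202). The key in the lock is the larger one and is the one I'll use.

```bash
cat > h.py <<'E'
import numpy as np,cv2
from station import ctrl
from scipy.optimize import least_squares
def cam(n):
    c=ctrl.camera(n);return c
def proj(c,P):
    T=np.array(c["camera_from_world"]);r,_=cv2.Rodrigues(T[:3,:3])
    return cv2.projectPoints(np.atleast_2d(np.float64(P)),r,T[:3,3],np.array(c["intrinsics"]),np.array([c["k1"],0,0,0]))[0][:,0]
def tri(cs,uvs):
    # least squares point from views
    x0=np.array([.45,0,.15])
    s=least_squares(lambda p:np.concatenate([proj(c,p)[0]-u for c,u in zip(cs,uvs)]),x0)
    return s.x,np.abs(s.fun).max()
def console(x,y,w):
    cw,sw=np.cos(w),np.sin(w);R=np.array([[cw,-sw,0],[sw,cw,0],[0,0,1]]);return R,np.array([x,y,0])
E
python3 - <<'E'
from h import *
t=cam("top");s=cam("scene")
k=3.05;o=np.array([180,120])
tp=np.array([[127,67],[337,38],[362,270],[168,297]])/k+o
L=np.array([[.108,.095,.143],[.108,-.095,.143],[-.108,-.095,.045],[-.108,.095,.045]])
def f(p):
    R,q=console(*p);return (proj(t,L@R.T+q)-tp).ravel()
r=least_squares(f,[.45,0,0]);print(r.x,r.fun.round(1))
R,q=console(*r.x);print(proj(s,L@R.T+q).round(1), "expect BL",(556-396)/k+225,22/k+150,"BR",(742-396)/k+225,78/k+150)
# handle blobs
for n,c,(u0,u1,v0,v1) in(("top",t,(262,303,192,210)),("scene",s,(270,310,185,215))):
    g=c["color"].max(2)[v0:v1,u0:u1];m=(g<58).astype(np.uint8)
    nn,lab,st,ce=cv2.connectedComponentsWithStats(m);i=1+st[1:,4].argmax()
    ys,xs=np.where(lab==i);rc=cv2.minAreaRect(np.c_[xs+u0,ys+v0].astype(np.float32));print(n,st[i],rc,cv2.boxPoints(rc).round(1).tolist())
E
```

```text
[0.62994255 0.03192068 0.11774821] [-2.  -4.   0.9 -4.4  2.5  4.  -1.3  4.7]
[[279.6 153.4]
 [340.4 173.7]
 [300.4 246.6]
 [237.9 221.2]] expect BL 277.45901639344265 157.21311475409837 BR 338.44262295081967 175.5737704918033
top [  8   2  23  13 137] ((280.27203369140625, 199.49600219726562), (11.269783973693848, 22.539567947387695), 79.69515228271484) [[268.20001220703125, 196.0], [290.3999938964844, 191.89999389648438], [292.3999938964844, 203.0], [270.20001220703125, 207.10000610351562]]
scene [  6   6  27  15 184] ((288.4075622558594, 199.19264221191406), (28.17416763305664, 9.249811172485352), 19.29004669189453) [[273.6000061035156, 198.89999389648438], [276.6000061035156, 190.1999969482422], [303.20001220703125, 199.5], [300.20001220703125, 208.1999969482422]]
```

Run:
```python
from h import *
t=cam("top");s=cam("scene")
k=3.05;o=np.array([180,120])
tp=np.array([[127,67],[337,38],[362,270],[168,297]])/k+o
def Lf(a,b): return np.array([[a,.095,.143],[a,-.095,.143],[-b,-.095,.045],[-b,.095,.045]])
def f(p):
    R,q=console(*p[:3]);return (proj(t,Lf(p[3],p[3])@R.T+q)-tp).ravel()
r=least_squares(f,[.6,0,0,.1]);print(r.x,r.fun.round(1))
R,q=console(*r.x[:3]);print(proj(s,Lf(r.x[3],r.x[3])@R.T+q).round(1))
c=np.array([[156,132]])/k+[225,150]
# handle: key top-face centre / body. tri of blob centres
P,e=tri([t,s],[np.array([281.5,200.]),np.array([288.6,199.])]);print("handle c",P,e)
A,e1=tri([t,s],[np.array([269.2,202]),np.array([276.,194.])]);B,e2=tri([t,s],[np.array([295.4,199.7]),np.array([302,203.])]);print(A,e1,B,e2,B-A,np.linalg.norm(B-A))
ax=R@[-.5,0,.866]
# collar mouth: 50mm below P along axis; foot 104mm
for d in(.014,-.022,0,-.05,-.104):print(d,(P+ax*d).round(3),proj(t,P+ax*d).round(1),proj(s,P+ax*d).round(1))
loc=R.T@(P-ax*.104-q);print("foot local",loc, "face z there",.094+loc[0]*np.tan(np.pi/6))
v=[]
for c,n,p in((t,"top",(281,195)),(s,"scene",(290,205))):
    im=c["color"][p[1]-32:p[1]+33,p[0]-22:p[0]+23];v.append(cv2.resize(im[...,::-1],None,fx=8.8,fy=8.8,interpolation=cv2.INTER_CUBIC))
cv2.imwrite("pics/crop2.png",np.hstack(v));print(v[0].shape)
```

```text
[0.63045515 0.03199827 0.11774802 0.09622312] [-1.5  0.2  1.5 -0.2  1.9 -0.3 -1.9  0.3]
[[277.6 155.2]
 [338.6 175.7]
 [302.7 243.8]
 [240.4 218.7]]
handle c [ 0.55667614 -0.01800221  0.1552079 ] 0.4442639397026369
[0.55078377 0.01479924 0.15879086] 1.0796851866682005 [ 0.55749881 -0.05511355  0.15997002] 0.402425391186398 [ 0.00671504 -0.06991279  0.00117916] 0.0702444331661687
0.014 [ 0.55  -0.019  0.167] [[281.6 202.5]] [[287.8 196.5]]
-0.022 [ 0.568 -0.017  0.136] [[280.4 197. ]] [[290.9 202.8]]
0 [ 0.557 -0.018  0.155] [[281.1 200.3]] [[289. 199.]]
-0.05 [ 0.582 -0.015  0.112] [[279.6 192.9]] [[293.3 207.5]]
-0.104 [ 0.608 -0.012  0.065] [[278.  185.6]] [[297.5 216.1]]
foot local [-0.027142   -0.04098699  0.0651439 ] face z there 0.07832955796611046
(572, 396, 3)
```

View pics/crop2.png

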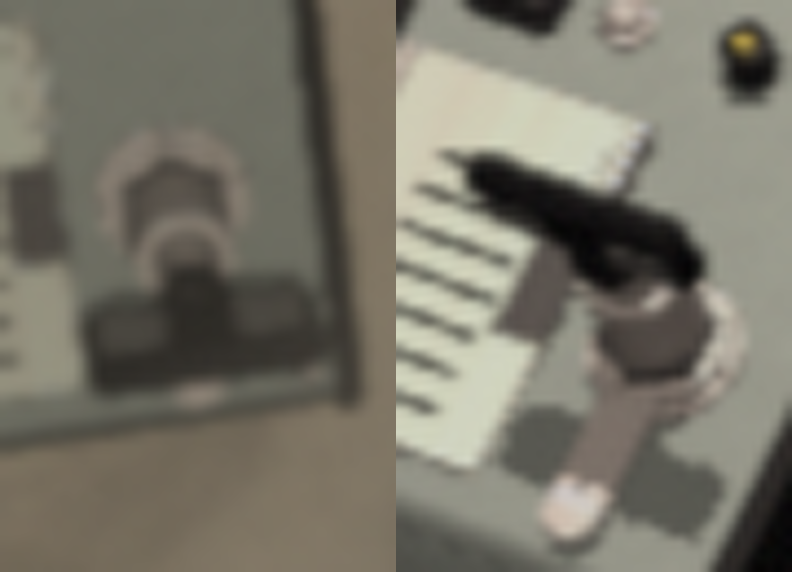

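```bash
python3 - <<'E'
from h import *
t=cam("top");s=cam("scene")
P,e=tri([t,s],[np.array([282.6,200.7]),np.array([289.3,197.2])]);print(P,e)
R,_=console(0,0,.11);ax=R@[-.5,0,.866]
for d in(.018,-.046,-.1):print(d,(P+ax*d).round(3),proj(t,P+ax*d).round(1),proj(s,P+ax*d).round(1))
# tongue tip (light end) scene crop (572,510)->, top crop (190,390)
print(tri([t,s],[np.array([259+190/8.8,163+392/8.8]),np.array([268+(572-396)/8.8,173+505/8.8])]))
E
python3 -m pendant '[[[2.4,-3.0,0.5],-0.12],[[2.4,-3.0,0.5],-0.12],[[2.4,-3.0,0.5],-0.12],[[2.4,-3.0,0.5],-0.12],[[2.4,-3.0,0.5],-0.12],[[2.4,-3.0,0.5],-0.12],[[2.4,-3.0,0.5],-0.12],[[2.4,-3.0,0.5],-0.12],[[2.4,-3.0,0.5],-0.12],[[2.4,-3.0,0],-0.12],[[2.4,-3.0,0],-0.03],[[2.4,-3.0,0],0],[[2.4,-3.0,0],0],[[2.4,-3.0,0],0],[[2.4,-3.0,0],0],[[2.4,-3.0,0],0],[[2.4,-3.0,0],0],[[2.0,-3.0,0],0]]' 0.7 5
```

```text
[ 0.55417188 -0.02100969  0.16361655] 0.24764857914789218
0.018 [ 0.545 -0.022  0.179] [[283.  203.7]] [[287.9 193.9]]
-0.046 [ 0.577 -0.018  0.124] [[281. 194.]] [[293.5 205.2]]
-0.1 [ 0.604 -0.016  0.077] [[279.4 186.5]] [[297.9 213.9]]
(array([ 0.5498942 , -0.02026781,  0.05856099]), np.float64(1.1237362897205116))
time_s: 1.9
ee_pos: [0.557, -0.007, 0.2503]
eef_rot: [3.142, -0.0, 1.676]
force: [1.6, 0.7, -0.1]
grip_width: 0.0655
grip_force: 0.0
```

```bash
python3 -m pendant '[[[-0.5,-1.4,-1],0],[[0,0,-2],0],[[0,0,-2],0],[[0,0,-2],0],[[0,0,-1.5],0],[[0,0,-0.7],0],[[0,0,0],0]]'
python3 - <<'E'
from h import *
t=cam("top");s=cam("scene");v=[]
for c,p in((t,(281,195)),(s,(290,200))):
    im=c["color"][p[1]-32:p[1]+33,p[0]-22:p[0]+23];v.append(cv2.resize(im[...,::-1],None,fx=8.8,fy=8.8,interpolation=cv2.INTER_CUBIC))
cv2.imwrite("pics/c3.png",np.hstack(v))
E
```

```text
time_s: 2.48
ee_pos: [0.5504, -0.019, 0.1571]
eef_rot: [-3.139, -0.0, 1.677]
force: [-0.6, -0.5, 0.4]
grip_width: 0.0655
grip_force: 0.0
```

View pics/c3.png

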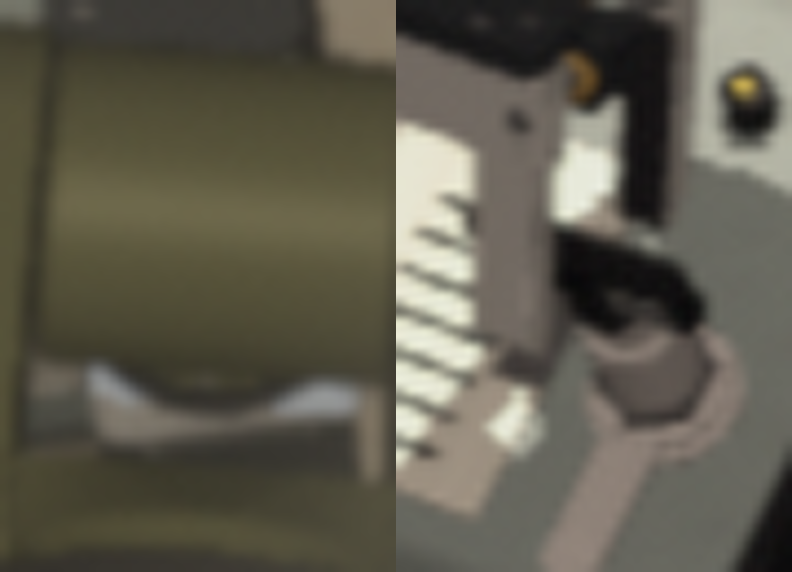

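The two fingers straddle the handle: near finger at crop (520,300), far finger at crop (650,150), handle at crop (630,270). Closing gently.

```bash
python3 -m pendant '[[[0,0,0],0],[[0,0,0],0],[[0,0,0],0],[[0,0,0],0],[[0,0,0],0],[[0,0,0],0]]' 0 5; python3 -m pendant '[[[0,0,0],0],[[0,0,0],0],[[0,0,0],0]]'
```

```text
time_s: 3.08
ee_pos: [0.551, -0.0191, 0.1586]
eef_rot: [3.141, 0.0, 1.677]
force: [0.5, 0.2, 0.2]
grip_width: 0.0289
grip_force: 0.0
time_s: 3.33
ee_pos: [0.5511, -0.0191, 0.1585]
eef_rot: [3.141, 0.0, 1.677]
force: [1.8, 0.2, 0.5]
grip_width: 0.0259
grip_force: 4.4
```

```bash
for i in 1; do python3 -m pendant '[[[0.05,0.005,-0.087],0],[[0.05,0.005,-0.087],0],[[0.05,0.005,-0.087],0],[[0,0,0],0],[[0,0,0],0]]' 0 8; done; python3 -m pendant '[[[0.025,0.003,-0.043],0],[[0,0,0],0],[[0,0,0],0]]'
```

```text
time_s: 3.75
ee_pos: [0.5526, -0.0189, 0.1559]
eef_rot: [3.141, 0.0, 1.677]
force: [1.5, 0.5, 3.3]
grip_width: 0.0261
grip_force: 7.3
time_s: 4.0
ee_pos: [0.5528, -0.0189, 0.1556]
eef_rot: [3.141, 0.0, 1.677]
force: [0.6, 0.8, 3.8]
grip_width: 0.0258
grip_force: 7.7
```

```bash
for i in 1; do python3 -m pendant '[[[0,0,0],0.05],[[0,0,0],0.05],[[0,0,0],0.05],[[0,0,0],0.05],[[0,0,0],0]]'; done; python3 -c "
from station import ctrl;o=ctrl.get_obs();print(o['moment'],o['force'])"; python3 -m pendant '[[[0,0,0],0.05],[[0,0,0],0.05],[[0,0,0],0.05],[[0,0,0],0.05],[[0,0,0],0]]'; python3 -c "
from station import ctrl;o=ctrl.get_obs();print(o['moment'],o['force'])"
```

```text
time_s: 4.42
ee_pos: [0.5529, -0.0191, 0.1555]
eef_rot: [3.141, 0.0, 1.879]
force: [0.3, -1.3, 3.9]
grip_width: 0.0259
grip_force: 8.2
[-0.31870799 -0.29676308 -0.10278721] [ 0.3393499  -1.25424209  3.86329002]
time_s: 4.83
ee_pos: [0.5526, -0.019, 0.1554]
eef_rot: [-3.141, -0.0, 2.077]
force: [-1.1, -2.0, 5.3]
grip_width: 0.025
grip_force: 7.9
[-0.22624703  0.00181132 -0.07386457] [-1.13356001 -1.98248158  5.29387174]
```

```bash
python3 -m pendant '[[[-0.05,-0.005,0.087],0],[[0,0,0],0.05],[[0,0,0],0.05],[[0,0,0],0.05],[[0,0,0],0]]'; python3 -m pendant '[[[0,0,0],0.05],[[0,0,0],0.05],[[0,0,0],0.05],[[0,0,0],0]]'; python3 -c "
from station import ctrl;o=ctrl.get_obs();print(o['moment'],o['force'])"
```

```text
time_s: 5.25
ee_pos: [0.5521, -0.0189, 0.1562]
eef_rot: [-3.141, -0.0, 2.227]
force: [0.9, 0.1, 3.4]
grip_width: 0.0233
grip_force: 7.6
time_s: 5.58
ee_pos: [0.5522, -0.0188, 0.1562]
eef_rot: [3.141, -0.0, 2.376]
force: [1.0, 0.7, 2.6]
grip_width: 0.0218
grip_force: 7.4
[ 0.22204365 -0.37961487  0.04616847] [1.0098984  0.69668722 2.55969209]
```

```bash
python3 -m pendant '[[[0,0,0],0.05],[[0,0,0],0.05],[[0,0,0],0.05],[[0,0,0],0]]'; python3 -m pendant '[[[0,0,0],0.05],[[0,0,0],0.05],[[0,0,0],0]]';  python3 -m pendant '[[[0,0,0],0.05],[[0,0,0],0.05],[[0,0,0],0]]'; python3 -c "
from station import ctrl;o=ctrl.get_obs();print(o['moment'],o['force'])"
```

```text
time_s: 5.92
ee_pos: [0.5523, -0.0188, 0.1563]
eef_rot: [3.141, -0.0, 2.525]
force: [1.0, 1.3, 2.8]
grip_width: 0.0202
grip_force: 7.5
time_s: 6.17
ee_pos: [0.5522, -0.0188, 0.1564]
eef_rot: [3.141, -0.0, 2.625]
force: [-0.4, 1.3, 3.5]
grip_width: 0.019
grip_force: 7.6
time_s: 6.42
ee_pos: [0.5521, -0.0189, 0.1562]
eef_rot: [3.142, -0.0, 2.725]
force: [-0.6, 1.3, 4.0]
grip_width: 0.0183
grip_force: 7.6
[ 0.3015554   0.0365597  -0.01243115] [-0.55981484  1.3262426   3.99740485]
```

```bash
python3 -m pendant '[[[0,0,0],0.05],[[0,0,0],0.05],[[0,0,0],0]]'; python3 -m pendant '[[[0,0,0],0.05],[[0,0,0],0.05],[[0,0,0],0]]';  python3 -m pendant '[[[0,0,0],0.05],[[0,0,0],0.05],[[0,0,0],0]]';python3 -c "
from station import ctrl;o=ctrl.get_obs();print(o['moment'],o['force'],o['qpos'])"
```

```text
time_s: 6.67
ee_pos: [0.552, -0.0189, 0.1561]
eef_rot: [-3.142, -0.001, 2.824]
force: [-1.3, 0.6, 2.4]
grip_width: 0.0173
grip_force: 7.6
time_s: 6.92
ee_pos: [0.552, -0.019, 0.1561]
eef_rot: [-3.141, -0.001, 2.924]
force: [-1.2, 0.8, 1.5]
grip_width: 0.0164
grip_force: 7.6
time_s: 7.17
ee_pos: [0.5521, -0.019, 0.1561]
eef_rot: [-3.141, -0.0, 3.024]
force: [-0.1, 0.8, 1.4]
grip_width: 0.0152
grip_force: 7.7
[ 0.11143793  0.09226543 -0.00765145] [-0.06728819  0.82265744  1.44710836] [-1.00686355e-01  3.50038368e-01  1.57341925e+00 -1.00850305e-04
  1.21863539e+00 -1.55412168e+00]
```

```bash
python3 -m pendant '[[[0.05,0.005,-0.087],0],[[0.05,0.005,-0.087],0],[[0,0,0],0]]' 0 12;  python3 -m pendant '[[[0.05,0.005,-0.087],0],[[0.05,0.005,-0.087],0],[[0,0,0],0]]'
```

```text
time_s: 7.42
ee_pos: [0.5532, -0.0188, 0.1543]
eef_rot: [3.142, -0.0, 3.024]
force: [-1.9, 0.7, 1.8]
grip_width: 0.0146
grip_force: 11.6
time_s: 7.67
ee_pos: [0.5542, -0.0187, 0.1526]
eef_rot: [3.142, -0.0, 3.026]
force: [-1.6, 0.6, 2.2]
grip_width: 0.0147
grip_force: 11.6
```

```bash
python3 -m pendant '[[[0.05,0.005,-0.087],0],[[0.05,0.005,-0.087],0],[[0,0,0],0]]';  python3 -m pendant '[[[0.05,0.005,-0.087],0],[[0.05,0.005,-0.087],0],[[0,0,0],0]]';python3 -m pendant '[[[0.05,0.005,-0.087],0],[[0,0,0],0],[[0,0,0],0]]'
```

```text
time_s: 7.92
ee_pos: [0.5553, -0.0186, 0.1509]
eef_rot: [3.141, -0.0, 3.027]
force: [-0.9, 1.1, 2.3]
grip_width: 0.0145
grip_force: 11.7
time_s: 8.17
ee_pos: [0.5563, -0.0185, 0.1493]
eef_rot: [3.141, 0.0, 3.027]
force: [-2.6, 1.3, 4.6]
grip_width: 0.0143
grip_force: 11.7
time_s: 8.42
ee_pos: [0.5567, -0.0185, 0.1489]
eef_rot: [3.142, 0.0, 3.027]
force: [-4.6, 1.0, 8.8]
grip_width: 0.0145
grip_force: 12.2
```

```bash
python3 -m pendant '[[[-0.03,-0.003,0.05],0],[[0,0,0],-0.06],[[0,0,0],-0.06],[[0,0,0],-0.06],[[0,0,0],-0.06],[[0,0,0],0]]' 0 15;  python3 -m pendant '[[[0,0,0],-0.06],[[0,0,0],-0.06],[[0,0,0],-0.06],[[0,0,0],-0.06],[[0,0,0],-0.06],[[0,0,0],-0.06],[[0,0,0],0]]';python3 -c "
from station import ctrl;o=ctrl.get_obs();print(o['moment'],o['force'])"
```

```text
time_s: 8.92
ee_pos: [0.5566, -0.0177, 0.1495]
eef_rot: [3.14, 0.0, 2.783]
force: [-3.6, 7.5, 9.7]
grip_width: 0.0158
grip_force: 16.9
time_s: 9.5
ee_pos: [0.557, -0.0168, 0.1504]
eef_rot: [3.138, 0.0, 2.424]
force: [-3.8, 13.2, 15.8]
grip_width: 0.018
grip_force: 19.4
[2.72463131 0.61581965 0.39295985] [-3.75411747 13.17420279 15.83997545]
```

```bash
python3 -m pendant '[[[0,0,0],0],[[0,0,0],0],[[0,0,0],0],[[0,0,0],0]]' 0.4; python3 -m pendant '[[[0,0,0],0],[[0,0,0],0],[[0,0,0],0],[[0,0,0],0]]' 0 8;python3 -c "
from station import ctrl;o=ctrl.get_obs();print(o['moment'],o['force'])"
```

```text
time_s: 9.83
ee_pos: [0.5563, -0.0188, 0.1485]
eef_rot: [-3.141, -0.0, 2.427]
force: [0.4, 0.5, 0.4]
grip_width: 0.037
grip_force: 0.0
time_s: 10.17
ee_pos: [0.5568, -0.0184, 0.1491]
eef_rot: [3.141, 0.001, 2.427]
force: [3.3, 1.3, -0.0]
grip_width: 0.0226
grip_force: 6.9
[ 0.39844947 -0.78520939  0.09024935] [ 3.29893024  1.32130274 -0.03087379]
```

```bash
python3 -m pendant '[[[0,0,0],-0.06],[[0,0,0],-0.06],[[0,0,0],-0.06],[[0,0,0],-0.06],[[0,0,0],-0.06],[[0,0,0],0]]'; python3 -m pendant '[[[0,0,0],-0.06],[[0,0,0],-0.06],[[0,0,0],-0.06],[[0,0,0],-0.06],[[0,0,0],-0.06],[[0,0,0],0]]';python3 -c "
from station import ctrl;o=ctrl.get_obs();print(o['moment'],o['force'])"
```

```text
time_s: 10.67
ee_pos: [0.5571, -0.018, 0.1496]
eef_rot: [3.139, 0.0, 2.123]
force: [3.3, 5.2, 3.3]
grip_width: 0.0242
grip_force: 8.4
time_s: 11.17
ee_pos: [0.5576, -0.0173, 0.15]
eef_rot: [3.137, -0.001, 1.824]
force: [5.4, 9.5, 3.9]
grip_width: 0.0265
grip_force: 9.3
[ 1.86748047 -1.1927017   0.25843568] [5.38731048 9.45273215 3.85566125]
```

```bash
python3 -m pendant '[[[0,0,0],0],[[0,0,0],0],[[0,0,0],0]]' 0.45; python3 -m pendant '[[[0,0,0],0],[[0,0,0],0],[[0,0,0],0],[[0,0,0],0]]' 0 12;python3 -m pendant '[[[0,0,0],-0.06],[[0,0,0],-0.06],[[0,0,0],-0.06],[[0,0,0],-0.06],[[0,0,0],-0.06],[[0,0,0],0]]'; python3 -c "
from station import ctrl;o=ctrl.get_obs();print(o['moment'],o['force'])"
```

```text
time_s: 11.42
ee_pos: [0.5562, -0.0187, 0.1488]
eef_rot: [-3.141, 0.0, 1.827]
force: [-0.4, 0.3, -0.3]
grip_width: 0.0411
grip_force: 0.0
time_s: 11.75
ee_pos: [0.5577, -0.0184, 0.1496]
eef_rot: [3.138, 0.001, 1.827]
force: [9.0, 2.1, 0.6]
grip_width: 0.0271
grip_force: 10.1
time_s: 12.25
ee_pos: [0.5577, -0.0183, 0.1502]
eef_rot: [3.137, -0.001, 1.523]
force: [6.1, 2.5, 6.4]
grip_width: 0.0264
grip_force: 11.5
[ 0.63197534 -1.0951426   0.28606409] [6.11911963 2.51431745 6.37157681]
```

Run:
```python
from h import *
s=cam("scene");p=(290,205)
im=s["color"][p[1]-40:p[1]+40,p[0]-50:p[0]+50];cv2.imwrite("pics/c4.png",cv2.resize(im[...,::-1],None,fx=6,fy=6,interpolation=cv2.INTER_CUBIC))
```

```text
(no output)
```

View pics/c4.png

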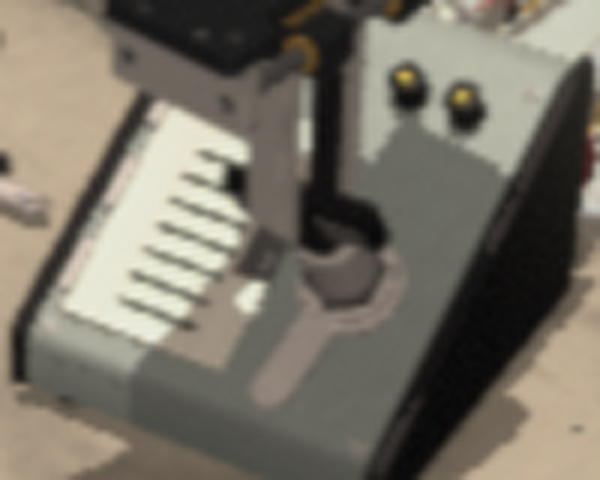

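The tongue still points down the slope, with its tip at crop (270,390). The handle is turning with the fingers at crop (340,215), and the key sits deep in the collar. Continuing clockwise.

```bash
python3 -m pendant '[[[0.12,0,0],-0.06],[[0,0,0],-0.06],[[0,0,0],-0.06],[[0,0,0],-0.06],[[0,0,0],-0.06],[[0,0,0],0]]' 0 16;  python3 -c "
from station import ctrl;o=ctrl.get_obs();print(o['moment'],o['force'])";python3 -m pendant '[[[0,0,0],-0.06],[[0,0,0],-0.06],[[0,0,0],-0.06],[[0,0,0],-0.06],[[0,0,0],0]]';  python3 -c "
from station import ctrl;o=ctrl.get_obs();print(o['moment'],o['force'])"
```

```text
time_s: 12.8
ee_pos: [0.5587, -0.0187, 0.1502]
eef_rot: [3.138, -0.001, 1.223]
force: [3.1, -0.2, 6.6]
grip_width: 0.0231
grip_force: 14.6
[ 0.06375328 -0.8000727   0.18635081] [ 3.13864015 -0.23271307  6.58239137]
time_s: 13.22
ee_pos: [0.5584, -0.0187, 0.15]
eef_rot: [3.139, -0.001, 0.983]
force: [2.2, -0.9, 6.2]
grip_width: 0.0208
grip_force: 14.8
[-0.08568008 -0.56845432  0.1598896 ] [ 2.22118608 -0.86831599  6.1577115 ]
```

```bash
python3 -m pendant '[[[0,0,0],-0.06],[[0,0,0],-0.06],[[0,0,0],-0.06],[[0,0,0],-0.06],[[0,0,0],0]]' 0 20;  python3 -c "
from station import ctrl;o=ctrl.get_obs();print(o['moment'],o['force'])";python3 -m pendant '[[[0,0,0],-0.05],[[0,0,0],-0.05],[[0,0,0],-0.05],[[0,0,0],0]]';  python3 -c "
from station import ctrl;o=ctrl.get_obs();print(o['moment'],o['force'])
import h,cv2
s=h.cam('scene');p=(290,205)
im=s['color'][p[1]-40:p[1]+40,p[0]-50:p[0]+50];cv2.imwrite('pics/c5.png',cv2.resize(im[...,::-1],None,fx=6,fy=6,interpolation=cv2.INTER_CUBIC))"
```

```text
time_s: 13.63
ee_pos: [0.5581, -0.0188, 0.1498]
eef_rot: [3.14, -0.001, 0.743]
force: [0.4, -0.9, 6.0]
grip_width: 0.0176
grip_force: 19.2
[-0.35672758 -0.11624988  0.09044738] [ 0.39734905 -0.87610909  5.99262013]
time_s: 13.97
ee_pos: [0.5579, -0.0189, 0.1498]
eef_rot: [3.14, -0.001, 0.594]
force: [-1.6, -1.3, 6.9]
grip_width: 0.0162
grip_force: 19.4
[-0.38203576  0.25822492  0.08263084] [-1.58751562 -1.27113971  6.93625282]
```

View pics/c5.png

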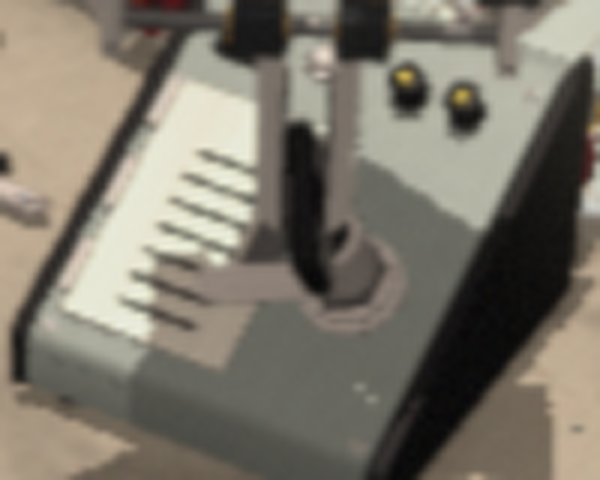

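The tongue now lies over the cover with its tip at crop (200,285), but it is still short of pointing left. I'll turn further in small steps until the torque shows the stop.

```bash
python3 -m pendant '[[[0,0,0],-0.05],[[0,0,0],-0.05],[[0,0,0],-0.05],[[0,0,0],0]]';  python3 -c "
from station import ctrl;o=ctrl.get_obs();print(o['moment'],o['force'])";python3 -m pendant '[[[0,0,0],-0.05],[[0,0,0],-0.05],[[0,0,0],0]]';  python3 - <<'E'
from h import *
o=ctrl.get_obs();print(o['moment'],o['force'])
s=cam("scene");R,q=console(0,0,.11);c3=np.sqrt(.75);F=np.array([.604,-.016,.077])
X=R@[c3,0,.5];Y=R@[0,1,0];Z=R@[-.5,0,c3]
for a in(0,.9,1.1,1.31,1.5):
    P=F+.0095*Z+.06*(-np.cos(a)*X+np.sin(a)*Y);print(a,((proj(s,P)[0]-[240,165])*6).round())
print(((proj(s,F+.0095*Z)[0]-[240,165])*6).round())
p=(290,205)
im=s['color'][p[1]-40:p[1]+40,p[0]-50:p[0]+50];cv2.imwrite('pics/c6.png',cv2.resize(im[...,::-1],None,fx=6,fy=6,interpolation=cv2.INTER_CUBIC))
E
```

```text
time_s: 14.35
ee_pos: [0.5579, -0.0188, 0.1499]
eef_rot: [3.141, -0.001, 0.444]
force: [-2.7, -0.7, 9.0]
grip_width: 0.0151
grip_force: 19.5
[-0.13545142  0.41520909  0.10550563] [-2.73610098 -0.6697579   8.95386655]
time_s: 14.6
ee_pos: [0.558, -0.0186, 0.1501]
eef_rot: [3.141, -0.001, 0.344]
force: [-2.9, 0.7, 10.0]
grip_width: 0.0153
grip_force: 20.4
[0.04693021 0.36305642 0.31652534] [-2.90613937  0.69373474  9.96062045]
0 [282. 403.]
0.9 [212. 321.]
1.1 [210. 297.]
1.31 [213. 271.]
1.5 [221. 248.]
[344. 285.]
```

View pics/c6.png

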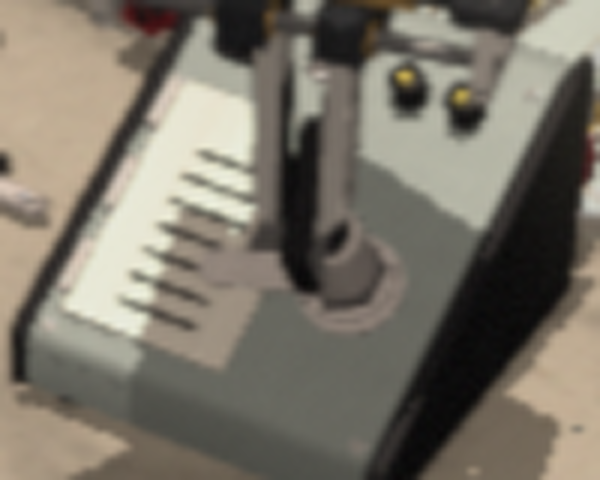

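The tongue tip is at crop (200,265). After the offset seen at the start that matches 1.31 rad, and the torque has jumped to 0.32 N m, so it is at the stop. One small nudge, release, then a light regrip to check the key is home.

```bash
python3 -m pendant '[[[0,0,0],-0.04],[[0,0,0],0]]';  python3 -c "
from station import ctrl;o=ctrl.get_obs();print(o['moment'],o['force'])"; python3 -m pendant '[[[0,0,0],0.04],[[0,0,0],0],[[0,0,0],0],[[0,0,0],0]]' 0.35; python3 -m pendant '[[[0,0,0],0],[[0,0,0],0],[[0,0,0],0],[[0,0,0],0]]' 0 8; python3 -m pendant '[[[0.05,0.005,-0.087],0],[[0.05,0.005,-0.087],0],[[0,0,0],0]]'
```

```text
time_s: 14.82
ee_pos: [0.558, -0.0186, 0.1502]
eef_rot: [3.141, -0.002, 0.305]
force: [-2.9, 0.9, 10.6]
grip_width: 0.0158
grip_force: 21.0
[0.09914768 0.54438401 0.37795781] [-2.92295804  0.8576742  10.60159341]
time_s: 15.15
ee_pos: [0.5575, -0.0186, 0.1487]
eef_rot: [-3.141, 0.0, 0.346]
force: [-0.1, -1.3, -0.0]
grip_width: 0.0326
grip_force: 0.0
time_s: 15.48
ee_pos: [0.5576, -0.0187, 0.1489]
eef_rot: [3.141, 0.0, 0.347]
force: [0.5, -1.8, -0.3]
grip_width: 0.0183
grip_force: 7.2
time_s: 15.73
ee_pos: [0.5586, -0.0185, 0.1471]
eef_rot: [3.142, 0.0, 0.347]
force: [-0.4, -1.7, 1.5]
grip_width: 0.018
grip_force: 7.3
```

```bash
python3 -m pendant '[[[0.05,0.005,-0.087],0],[[0,0,0],0],[[0,0,0],0]]'; python3 -m pendant '[[[0.05,0.005,-0.087],0],[[0,0,0],0],[[0,0,0],0]]'; python3 -m pendant '[[[0.05,0.005,-0.087],0],[[0,0,0],0],[[0,0,0],0]]'
```

```text
time_s: 15.98
ee_pos: [0.5591, -0.0184, 0.1464]
eef_rot: [3.142, -0.0, 0.347]
force: [-0.3, -1.1, 0.7]
grip_width: 0.0184
grip_force: 7.3
time_s: 16.23
ee_pos: [0.5596, -0.0184, 0.1455]
eef_rot: [3.142, -0.0, 0.347]
force: [-0.7, -1.9, 2.8]
grip_width: 0.0182
grip_force: 7.3
time_s: 16.48
ee_pos: [0.5601, -0.0183, 0.1446]
eef_rot: [3.142, -0.0, 0.347]
force: [-0.9, -1.5, 2.0]
grip_width: 0.0184
grip_force: 7.4
```

```bash
python3 -m pendant '[[[0,0,0],0],[[0,0,0],0],[[0,0,0],0],[[0,0,0],0],[[0,0,1],0],[[0,0,2],0],[[0,0,3],0],[[0,0,3],0],[[-1,2,1],0],[[-1,4,0],0.1],[[-1,4,0],0.1],[[-1,4,0],0.1],[[-1,4,0],0.1],[[-1,4,0],0.1],[[0,4,0],0],[[0,0,0],0]]' 0.6
python3 - <<'E'
from h import *
t=cam("top");s=cam("scene");v=[]
R,q=console(0,0,.11);c3=np.sqrt(.75);F=np.array([.604,-.016,.077])
X=R@[c3,0,.5];Y=R@[0,1,0];Z=R@[-.5,0,c3]
for c,p in((t,(281,195)),(s,(290,200))):
    im=c["color"][p[1]-32:p[1]+33,p[0]-22:p[0]+23];v.append(cv2.resize(im[...,::-1],None,fx=8.8,fy=8.8,interpolation=cv2.INTER_CUBIC))
    for nm,h in(("mouth",.054),("home c",.088),("6mm out c",.094)):print(nm,((proj(c,F+h*Z)[0]-np.array(p)+[22,32])*8.8).round())
    for ph in(60,70):
      H=np.cos(np.radians(ph))*Y+np.sin(np.radians(ph))*X
      for d in(.054+.052,.054+.058):print(ph,d,((proj(c,[F+d*Z+.035*H,F+d*Z-.035*H])-np.array(p)+[22,32])*8.8).round().tolist())
cv2.imwrite("pics/c7.png",np.hstack(v))
E
```

```text
time_s: 17.82
ee_pos: [0.4988, 0.2472, 0.2453]
eef_rot: [-3.141, -0.001, 0.852]
force: [-0.1, -0.5, -0.0]
grip_width: 0.0563
grip_force: 0.0
mouth [195. 272.]
home c [204. 317.]
6mm out c [206. 325.]
60 0.106 [[137.0, 252.0], [280.0, 428.0]]
60 0.112 [[138.0, 260.0], [282.0, 437.0]]
70 0.106 [[155.0, 241.0], [262.0, 438.0]]
70 0.112 [[157.0, 249.0], [264.0, 447.0]]
mouth [226. 328.]
home c [201. 276.]
6mm out c [196. 267.]
60 0.106 [[181.0, 138.0], [192.0, 361.0]]
60 0.112 [[176.0, 128.0], [187.0, 352.0]]
70 0.106 [[202.0, 136.0], [170.0, 362.0]]
70 0.112 [[198.0, 126.0], [166.0, 353.0]]
```

View pics/c7.png

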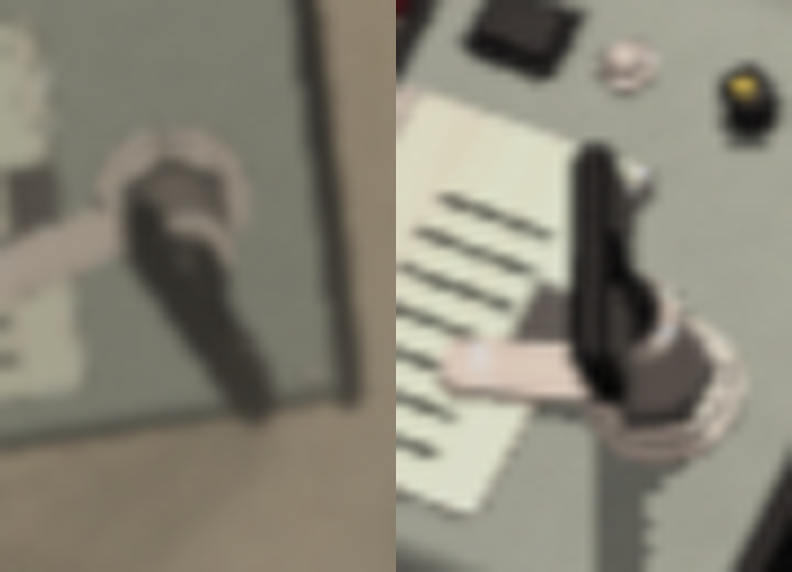

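The handle lies about 60–65° clockwise of its start, with its top end at scene crop (600,145). That matches the fully home prediction. The tongue tip is at scene crop (450,365), over the cover, which is shut. I'll do a light press on the handle top with closed fingers to confirm the seating.

```bash
python3 -m pendant '[[[0.7,-3.8,0],0],[[0.7,-3.8,0],0],[[0.7,-3.8,0],0],[[0.7,-3.8,0],0],[[0.7,-3.8,0],0],[[0.7,-3.8,0],0],[[0.8,-4,0],0],[[0,0,-2],0],[[0,0,-2],0],[[0,0,-1.5],0],[[0,0,-0.7],0],[[0,0,-0.4],0],[[0,0,0],0]]' 0 10; python3 -m pendant '[[[0,0,-0.1],0],[[0,0,-0.1],0],[[0,0,0],0]]'
```

```text
time_s: 19.0
ee_pos: [0.5499, -0.0268, 0.1787]
eef_rot: [-3.141, 0.0, 0.846]
force: [0.0, 0.1, -0.2]
grip_width: 0.0008
grip_force: 0.0
time_s: 19.25
ee_pos: [0.5503, -0.0263, 0.1772]
eef_rot: [3.141, -0.001, 0.847]
force: [0.0, -0.2, -0.6]
grip_width: 0.0003
grip_force: 0.0
```

```bash
python3 -m pendant '[[[0,0.5,-0.1],0],[[0,0,-0.1],0],[[0,0,0],0]]';python3 -m pendant '[[[0,0,-0.1],0],[[0,0,-0.1],0],[[0,0,0],0]]';python3 -m pendant '[[[0,0,-0.1],0],[[0,0,0],0]]';python3 -m pendant '[[[0,0,-0.1],0],[[0,0,0],0]]'
```

```text
time_s: 19.5
ee_pos: [0.5501, -0.0209, 0.1745]
eef_rot: [-3.142, 0.0, 0.847]
force: [0.3, -0.0, -0.5]
grip_width: 0.0005
grip_force: 0.0
time_s: 19.75
ee_pos: [0.5501, -0.0213, 0.1725]
eef_rot: [-3.142, 0.0, 0.847]
force: [0.1, -0.5, 0.7]
grip_width: 0.0004
grip_force: 0.7
time_s: 19.92
ee_pos: [0.5502, -0.0213, 0.1716]
eef_rot: [3.141, -0.0, 0.847]
force: [-0.6, 0.1, 1.8]
grip_width: 0.0004
grip_force: 1.1
time_s: 20.08
ee_pos: [0.5502, -0.0213, 0.1707]
eef_rot: [3.141, -0.0, 0.847]
force: [-0.1, 0.7, 4.1]
grip_width: 0.0006
grip_force: 1.6
```

```bash
python3 -m pendant '[[[0,0,-0.1],0],[[0,0,0],0],[[0,0,0],0]]';python3 -m pendant '[[[0,0,-0.1],0],[[0,0,0],0],[[0,0,0],0]]'; python3 -c "
from station import ctrl;o=ctrl.get_obs();print(o['moment'],o['force'])"
```

```text
time_s: 20.33
ee_pos: [0.5503, -0.0213, 0.1699]
eef_rot: [3.141, -0.001, 0.847]
force: [-0.3, 2.1, 4.8]
grip_width: 0.0005
grip_force: 2.1
time_s: 20.58
ee_pos: [0.5504, -0.0212, 0.1691]
eef_rot: [3.141, -0.001, 0.847]
force: [-0.4, 1.4, 5.8]
grip_width: 0.0006
grip_force: 2.6
[ 0.1818444   0.10516043 -0.03726542] [-0.41060226  1.35065206  5.82575311]
```

```bash
python3 -m pendant '[[[0,0,-0.1],0],[[0,0,0],0],[[0,0,0],0]]';python3 -m pendant '[[[0,0,-0.1],0],[[0,0,0],0],[[0,0,0],0]]';python3 -m pendant '[[[0,0,-0.1],0],[[0,0,0],0],[[0,0,0],0]]'
python3 - <<'E'
from h import *
o=ctrl.get_obs();print(o['moment'],o['force'])
E
```

```text
time_s: 20.83
ee_pos: [0.5505, -0.0212, 0.1682]
eef_rot: [3.141, -0.001, 0.847]
force: [-0.6, 1.2, 8.4]
grip_width: 0.0009
grip_force: 3.2
time_s: 21.08
ee_pos: [0.5506, -0.0212, 0.1674]
eef_rot: [3.14, -0.001, 0.847]
force: [-1.0, 1.5, 9.1]
grip_width: 0.0006
grip_force: 3.7
time_s: 21.33
ee_pos: [0.5508, -0.0212, 0.1668]
eef_rot: [3.14, -0.002, 0.847]
force: [-0.6, 1.4, 12.2]
grip_width: 0.0001
grip_force: 5.2
[0.28852648 0.21955013 0.05075967] [-0.59580764  1.4400818  12.19575361]
```

```bash
python3 -m pendant '[[[0,0,0.3],0],[[0,0,0],0],[[0,0,0],0]]';python3 -m pendant '[[[0,0,0.2],0],[[0,0,0],0],[[0,0,0],0]]';python3 -m pendant '[[[0,0,0.3],0],[[0,0,0],0],[[0,0,0],0]]'
```

```text
time_s: 21.58
ee_pos: [0.55, -0.0213, 0.1684]
eef_rot: [-3.141, 0.0, 0.847]
force: [-0.2, 0.5, 2.1]
grip_width: 0.0003
grip_force: 1.3
time_s: 21.83
ee_pos: [0.5501, -0.0213, 0.1705]
eef_rot: [-3.141, 0.0, 0.847]
force: [-0.5, 0.1, 1.5]
grip_width: 0.0006
grip_force: 0.7
time_s: 22.08
ee_pos: [0.5502, -0.0213, 0.1737]
eef_rot: [3.141, -0.0, 0.847]
force: [0.4, 0.7, 0.8]
grip_width: 0.0006
grip_force: 0.4
```

```bash
python3 -m pendant '[[[0,0,3],-0.08],[[0.8,0.1,0],-0.08],[[0,0,0],-0.08],[[0,0,0],-0.08],[[0,0,0],-0.09],[[0,0,-1.5],0],[[0,0,-2],0],[[0,0,-1.9],0],[[0,0,0],0]]' 0.5 20; python3 -m pendant '[[[0,0,0],0],[[0,0,0],0],[[0,0,0],0],[[0,0,0],0],[[0,0,0],0]]' 0 20; python3 -m pendant '[[[0.05,0.005,-0.087],0],[[0,0,0],0],[[0,0,0],0]]'; python3 -m pendant '[[[0.05,0.005,-0.087],0],[[0,0,0],0],[[0,0,0],0]]'; python3 -m pendant '[[[0.05,0.005,-0.087],0],[[0,0,0],0],[[0,0,0],0]]'
```

```text
time_s: 22.83
ee_pos: [0.5566, -0.0201, 0.1461]
eef_rot: [-3.139, 0.005, 0.437]
force: [-0.6, 0.5, -0.3]
grip_width: 0.0466
grip_force: 0.0
time_s: 23.25
ee_pos: [0.5584, -0.0203, 0.1504]
eef_rot: [3.141, -0.001, 0.437]
force: [0.4, 0.6, 0.3]
grip_width: 0.0172
grip_force: 5.1
time_s: 23.5
ee_pos: [0.5589, -0.0204, 0.1492]
eef_rot: [3.141, -0.001, 0.437]
force: [1.0, -1.2, 4.1]
grip_width: 0.0158
grip_force: 19.0
time_s: 23.75
ee_pos: [0.5593, -0.0203, 0.1481]
eef_rot: [3.141, -0.001, 0.437]
force: [1.2, -1.1, 4.5]
grip_width: 0.0158
grip_force: 19.1
time_s: 24.0
ee_pos: [0.5598, -0.0201, 0.1471]
eef_rot: [3.141, -0.0, 0.437]
force: [1.2, -0.3, 4.4]
grip_width: 0.0159
grip_force: 19.1
```

```bash
python3 -m pendant '[[[0.05,0.005,-0.087],0],[[0.05,0.005,-0.087],0],[[0,0,0],0]]'; python3 -m pendant '[[[0.05,0.005,-0.087],0],[[0,0,0],0],[[0,0,0],0]]'; python3 -m pendant '[[[0.05,0.005,-0.087],0],[[0,0,0],0],[[0,0,0],0]]'
```

```text
time_s: 24.25
ee_pos: [0.5608, -0.02, 0.1457]
eef_rot: [3.141, -0.001, 0.437]
force: [-0.4, -1.2, 7.2]
grip_width: 0.0159
grip_force: 19.2
time_s: 24.5
ee_pos: [0.5611, -0.0201, 0.1454]
eef_rot: [3.141, -0.0, 0.437]
force: [-4.8, -1.9, 14.4]
grip_width: 0.0159
grip_force: 19.9
time_s: 24.75
ee_pos: [0.5616, -0.0203, 0.1452]
eef_rot: [3.141, -0.0, 0.437]
force: [-8.7, -3.7, 20.8]
grip_width: 0.0155
grip_force: 20.5
```

```bash
python3 -m pendant '[[[-0.1,-0.01,0.173],0],[[-0.1,-0.01,0.173],0],[[0,0,0],0]]'; python3 -m pendant '[[[0,0,0],0],[[0,0,0],0],[[0,0,0],0],[[0,0,0],0],[[0,0,1],0],[[0,0,2],0],[[0,0,3],0],[[0,0,3],0],[[-1,2,1],0],[[-1,4,0],0.1],[[-1,4,0],0.1],[[-1,4,0],0.1],[[-1,4,0],0.1],[[-1,4,0],0.1],[[0,4,0],0],[[0,0,0],0]]' 0.5
python3 - <<'E'
from h import *
t=cam("top");s=cam("scene");v=[]
R,q=console(0,0,.11);c3=np.sqrt(.75);X=R@[c3,0,.5];Y=R@[0,1,0];Z=R@[-.5,0,c3]
F=np.array([.554,-.021,.1636])-.1*Z
def blob(im,b):
    u0,u1,v0,v1=b;im=cv2.resize(im[v0:v1,u0:u1],None,fx=6,fy=6,interpolation=cv2.INTER_CUBIC)
    out=[]
    for th in(50,60,70):
        m=(im.max(2)<th).astype(np.uint8);n,l,st,ce=cv2.connectedComponentsWithStats(m);i=1+st[1:,4].argmax()
        x,y,w,h,_=st[i];out.append([round(k,1) for k in(u0+x/6,v0+y/6,u0+(x+w)/6,v0+(y+h)/6)])
    return out
T0=cv2.imread("pics/top0.png")[...,::-1];S0=cv2.imread("pics/scene0.png")[...,::-1]
print("top start",blob(T0,(264,296,192,212)),"\nnow",blob(t["color"],(264,296,182,214)))
print("scene start",blob(S0,(270,306,185,206)),"\nnow",blob(s["color"],(270,306,175,217)))
def box(c,g,ph):
    # bbox of handle slab, grip point g above mouth
    H=np.cos(ph)*Y+np.sin(ph)*X;N=np.cross(H,Z)
    P=[F+(.054+g+d)*Z+a*.035*H+b*.0065*N for d in(-.022,.014) for a in(-1,1) for b in(-1,1)]
    p=proj(c,P);return np.r_[p.min(0),p.max(0)].round(1)
for nm,c in(("top",t),("scene",s)):
    print(nm,"start50",box(c,.05,0),"home38",box(c,.038,1.15),"43",box(c,.043,1.15))
for nm,c,p in(("t",t,(281,195)),("s",s,(290,200))):
    im=c["color"][p[1]-32:p[1]+33,p[0]-22:p[0]+23];v.append(cv2.resize(im[...,::-1],None,fx=8.8,fy=8.8,interpolation=cv2.INTER_CUBIC))
cv2.imwrite("pics/c8.png",np.hstack(v))
E
```

```text
time_s: 25.0
ee_pos: [0.5597, -0.0203, 0.1473]
eef_rot: [3.141, -0.0, 0.437]
force: [0.9, -2.1, 6.6]
grip_width: 0.0157
grip_force: 19.9
time_s: 26.33
ee_pos: [0.4983, 0.2453, 0.2476]
eef_rot: [-3.141, -0.001, 0.942]
force: [-0.3, -0.6, -1.3]
grip_width: 0.0471
grip_force: 0.0
top start [[np.float64(270.3), np.float64(194.2), np.float64(285.2), np.float64(206.5)], [np.float64(269.3), np.float64(193.5), np.float64(296.0), np.float64(207.3)], [np.float64(268.8), np.float64(193.0), np.float64(296.0), np.float64(207.8)]] 
now [[np.float64(274.8), np.float64(187.0), np.float64(277.3), np.float64(191.5)], [np.float64(274.3), np.float64(186.0), np.float64(288.3), np.float64(209.2)], [np.float64(274.0), np.float64(185.3), np.float64(289.7), np.float64(210.2)]]
scene start [[np.float64(276.5), np.float64(191.3), np.float64(302.7), np.float64(206.0)], [np.float64(276.5), np.float64(191.2), np.float64(302.8), np.float64(206.0)], [np.float64(276.2), np.float64(191.0), np.float64(302.8), np.float64(206.0)]] 
now [[np.float64(288.0), np.float64(185.3), np.float64(297.3), np.float64(213.8)], [np.float64(287.7), np.float64(185.0), np.float64(297.5), np.float64(214.0)], [np.float64(287.5), np.float64(184.8), np.float64(301.5), np.float64(216.2)]]
top start50 [268.  194.1 297.1 207.9] home38 [272.4 184.5 291.7 213.7] 43 [272.5 185.2 291.9 214.6]
scene start50 [274.3 187.2 304.6 207.3] home38 [285.5 183.3 295.4 215.3] 43 [285.1 182.4 295.  214.5]
```

View pics/c8.png

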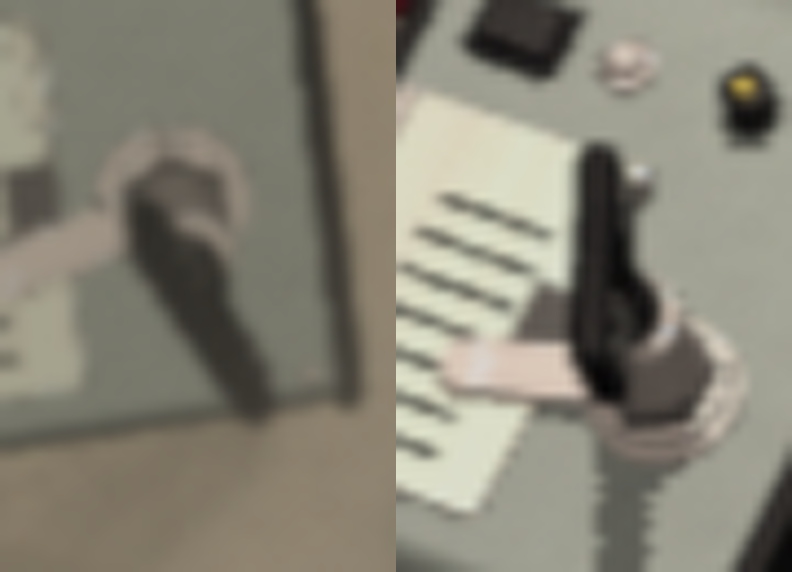

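The key stands in the lock with its handle at scene crop (600,270), at the same height as before the test press. That press met about 5 mm of driver spring and then a rigid bottom, so the bit sits fully in the slot. The tongue tip, at scene crop (465,362), is at its stop over the shut cover. Handing in.

```bash
python3 -c "
from station import ctrl;print(ctrl.hand_in())"
```

```text
the job is handed in; nothing more can be done
None
```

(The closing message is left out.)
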